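# Empty a bead dispenser into its tray through the slide gate

## Robot

A 7-joint arm with a two-finger parallel gripper is mounted at the origin on the work surface. World frame = base frame: x ahead of the robot, y to its left, z up, the work surface at z = 0. Lengths are in m, angles in rad, forces in N, time in s.
With the tool pointing down it reaches from about 0.425 to 0.95 m from the base axis. Payload 4.7 kg.
Tool frame: the origin (TCP) lies midway between the tips of the shut fingers; the grasp point (between the pads) lies 19 mm behind it; x points along the fingers, z is the direction in which the jaws open and shut, and the axes are right-handed (so a half turn about x gives the same grasp; the last joint's range is limited). The gripper opens to 85 mm and grips with 20 to 120 N. Pads are 22 mm wide; open, the fingers measure 114 mm over their backs; the gripper's body (76 mm by 85 mm) begins 54 mm behind the grasp point. The pads swing forward as they close: fully open they stand 13 mm farther back than shut.
Start: joints at [-1.14, 0.469, -0.049, 1.532, 0.024, 1.141, -0.082], TCP at [0.3, 0.605, 0.231] pointing down, gripper open.
Joint ranges: [-2.59, 2.59], [-0.33, 1.99], [-1.39, 1.29], [0.1, 2.45], [-1.04, 4.18], [0.21, 1.99], [-2.66, 2.66]. Speed limits (rad/s): [2.57, 2.57, 3.14, 3.14, 3.14, 3.14, 3.14].

## Interface

Orientations are given as a 3x3 rotation matrix whose columns are the frame's x, y, z axes.
In Python, from rig import * gives the robot as it stands. Calls block until the motion is done:
- movep(position, orientation): joint-space move of the TCP to a pose.
- move_l(position, attitude=None, feed=0.15, until_force=None): straight line of the TCP; attitude=None keeps the orientation; feed is the mean speed in m/s. With until_force (N) it stops when the force on the tool has changed by that much, and returns True; else False.
- move_joints(angles): joint-space move.
- command_gripper(opening, newtons=None): finger opening in m; newtons is the grip in N (None keeps the last); returns when the fingers have stopped.
- sleep(seconds).
- inverse_kinematics(position, orientation): joint angles nearest the present ones, or None.
- sense(): the state.
- camera(name): name is "scene" or "top"; returns (picture, depth): 400x640x3 uint8, red, green, blue; 400x640 float32, m along the optical axis (not along the pixel's ray), 0 where there is no reading.
- camera_params(name): a dict with "K" (3x3 intrinsics, pixels), "dist" ([k1, k2, p1, p2, k3] as OpenCV has them; the pictures are not rectified), "position" and "rotation" of the camera in the world. Camera axes: x right, y down, z forward; pixel columns grow to the right and rows downward; lengths in m; the calibration is good to about 2 mm. A picture is of the moment at which its call begins. camera_params takes no time and is no camera call.
A pose or a line that the arm cannot do raises Unreachable and nothing moves.
- finish_job(): hands the job in, once; it reports no verdict.
The state is a dict: "time_s": time; "joint_pos": joint angles; "qd": joint speeds; "joint_efforts": joint torques, N m; "position": TCP position; "tcp_rot": TCP orientation; "wrist_force": force on the tool from outside, world axes, zero at the start; "ft_torque": the same for the moment, N m; "finger_gap": finger opening in m.
Only numpy, scipy, OpenCV 4.12 (cv2) and the standard library are available. Lean on these libraries where they do the work, as an engineer would, in place of code of your own. Each camera call takes 0.05 s, during which the arm holds its last target.

## Task

Gently push the blue tray straight back under the clear bead dispenser until it rests against its backstop, without ramming it. Then pull the red-handled slide gate at the hopper's base out to its stop so that all eight beads drop into the tray, and push the gate fully shut again. Leave the two jars and the cardboard box standing where they are.

Things in the scene. Friction and masses are not known exactly. Their poses are not given: they have to be found in the camera images.
- hopper: Fixed bead dispenser: clear open-topped bin on a grey frame, 192 x 106 mm in plan, 336 mm tall. Origin on the table below the centre of its throat; its +x points to its back, -x to its front (towards the robot), z up. Throat 64 (x) by 90 (y) mm, just above the gate. Grey frame posts stand at x +27 to +100 mm, y +-77 to 93 mm.
- bin_front (a point): Middle of the bin's front lower edge, 94 mm in front of the hopper's origin, 225 mm up. Above it the front wall is upright to 336 mm; below it slopes in to the throat wall (x -36 mm, z 130 mm). It overhangs the gate handle, so a tool pointing straight down cannot get at the handle: lean it 25 to 45 degrees so that it comes from the front and above.
- backstop (a point): Middle of the front face of the tray's backstop, a grey bar 150 mm wide, 40 mm tall, 81 mm behind the hopper's origin; this point is 20 mm up. Low rails (14 mm tall) guide the tray to it at hopper y +-65 mm, x +40 to +85 mm, splaying out to about +-75 mm at x +12 mm.
- gate (a joint): Opening of the steel slide gate in m: 0 shut (against its stop), 0.075 fully open (against its stop). It slides along the hopper's -x, towards the robot, to open. May start up to 5 mm ajar. It stays where it is left; opening takes 2 to 11 N, shutting about 5 N when far out, rising to 14 N at the end (a springy seal), so push firmly until it stops. Beads at the front of the throat drop only when it is almost fully open.
- gate_handle (a point): Centre of the gate's red handle block: 20 (along the slide) x 24 (wide, hopper y) x 36 mm (tall); 100 mm up, 75 mm in front of the hopper's origin when shut. A stem 14 mm wide, 10 mm tall joins its back to the gate plate (100 mm wide, 6 mm thick), whose front edge is 33 mm behind this point. Free space beside it: 60 mm.
- tray: Loose open blue tray, 180 (x) x 120 (y) x 50 mm tall, walls 5 mm, 0.2 to 0.45 kg; sliding it takes up to about 6 N. Origin at the centre of its underside, axes as the hopper's within 3 degrees. Starts with its origin 80 to 105 mm in front of the hopper's; against the backstop it is 9 mm in front. The outer face of its front wall is 90 mm in front of its own origin.
- bead0_center (a point): Centre of faceted barrel-shaped bead 0, 24 mm across, 22 mm tall, 12 g; starts in the hopper's throat resting on the gate.
- bead1_center (a point): Centre of faceted barrel-shaped bead 1, 24 mm across, 22 mm tall, 12 g; starts in the hopper's throat resting on the gate.
- bead2_center (a point): Centre of faceted barrel-shaped bead 2, 24 mm across, 22 mm tall, 12 g; starts in the hopper's throat resting on the gate.
- bead3_center (a point): Centre of faceted barrel-shaped bead 3, 24 mm across, 22 mm tall, 12 g; starts in the hopper's throat resting on the gate.
- bead4_center (a point): Centre of faceted barrel-shaped bead 4, 24 mm across, 22 mm tall, 12 g; starts in the hopper's throat resting on the gate.
- bead5_center (a point): Centre of faceted barrel-shaped bead 5, 24 mm across, 22 mm tall, 12 g; starts in the hopper's throat resting on the gate.
- bead6_center (a point): Centre of faceted barrel-shaped bead 6, 24 mm across, 22 mm tall, 12 g; starts in the hopper's throat resting on the gate.
- bead7_center (a point): Centre of faceted barrel-shaped bead 7, 24 mm across, 22 mm tall, 12 g; starts in the hopper's throat resting on the gate.
- gold_jar: Bystander: clear jar with gold lid, 73 mm across, 120 mm tall, origin under its centre; stands left (+y) of the hopper.
- brown_jar: Bystander: clear jar with brown lid, 82 mm across, 100 mm tall, origin under its centre; stands right (-y) of the hopper.
- card_box: Bystander: cardboard box 90 x 70 x 50 mm, origin under its centre; right of the tray.
Not all that is in view belongs to the job. There is more than one size of the tray; the job needs the largest.

How it is judged:
On the way, in this order (a step that is already met when the one before it is completed fails the run):
1. the tray is pushed home against the backstop while the gate is still shut (x of tray in the frame of hopper above -0.0125 m and angle between the x axis of tray and the x axis of hopper, either way round below 0.12 rad and angle between tray's own z axis and vertical below 0.05 rad and value of joint gate below 0.015 m), for 0.2 s.
2. the gate has been pulled out to its stop and all eight beads lie in the tray (value of joint gate above 0.066 m and x of bead0_center in the frame of tray between -0.085 and 0.085 m and y of bead0_center in the frame of tray between -0.055 and 0.055 m and z of bead0_center in the frame of tray between 0 and 0.05 m and x of bead1_center in the frame of tray between -0.085 and 0.085 m and y of bead1_center in the frame of tray between -0.055 and 0.055 m and z of bead1_center in the frame of tray between 0 and 0.05 m and x of bead2_center in the frame of tray between -0.085 and 0.085 m and y of bead2_center in the frame of tray between -0.055 and 0.055 m and z of bead2_center in the frame of tray between 0 and 0.05 m and x of bead3_center in the frame of tray between -0.085 and 0.085 m and y of bead3_center in the frame of tray between -0.055 and 0.055 m and z of bead3_center in the frame of tray between 0 and 0.05 m and x of bead4_center in the frame of tray between -0.085 and 0.085 m and y of bead4_center in the frame of tray between -0.055 and 0.055 m and z of bead4_center in the frame of tray between 0 and 0.05 m and x of bead5_center in the frame of tray between -0.085 and 0.085 m and y of bead5_center in the frame of tray between -0.055 and 0.055 m and z of bead5_center in the frame of tray between 0 and 0.05 m and x of bead6_center in the frame of tray between -0.085 and 0.085 m and y of bead6_center in the frame of tray between -0.055 and 0.055 m and z of bead6_center in the frame of tray between 0 and 0.05 m and x of bead7_center in the frame of tray between -0.085 and 0.085 m and y of bead7_center in the frame of tray between -0.055 and 0.055 m and z of bead7_center in the frame of tray between 0 and 0.05 m), for 0.2 s.
3. the gate is pushed shut (value of joint gate below 0.003 m), for 0.2 s.
At the end, for the whole second after the job is handed in: The gate is shut to within 3 mm, the tray stands at rest flat on the table within 3.5 mm of the backstop and square to the hopper within 0.12 rad, and all eight beads lie inside it (value of joint gate below 0.003 m and x of tray in the frame of hopper above -0.0125 m and angle between the x axis of tray and the x axis of hopper, either way round below 0.12 rad and angle between tray's own z axis and vertical below 0.05 rad and x of bead0_center in the frame of tray between -0.085 and 0.085 m and y of bead0_center in the frame of tray between -0.055 and 0.055 m and z of bead0_center in the frame of tray between 0 and 0.05 m and x of bead1_center in the frame of tray between -0.085 and 0.085 m and y of bead1_center in the frame of tray between -0.055 and 0.055 m and z of bead1_center in the frame of tray between 0 and 0.05 m and x of bead2_center in the frame of tray between -0.085 and 0.085 m and y of bead2_center in the frame of tray between -0.055 and 0.055 m and z of bead2_center in the frame of tray between 0 and 0.05 m and x of bead3_center in the frame of tray between -0.085 and 0.085 m and y of bead3_center in the frame of tray between -0.055 and 0.055 m and z of bead3_center in the frame of tray between 0 and 0.05 m and x of bead4_center in the frame of tray between -0.085 and 0.085 m and y of bead4_center in the frame of tray between -0.055 and 0.055 m and z of bead4_center in the frame of tray between 0 and 0.05 m and x of bead5_center in the frame of tray between -0.085 and 0.085 m and y of bead5_center in the frame of tray between -0.055 and 0.055 m and z of bead5_center in the frame of tray between 0 and 0.05 m and x of bead6_center in the frame of tray between -0.085 and 0.085 m and y of bead6_center in the frame of tray between -0.055 and 0.055 m and z of bead6_center in the frame of tray between 0 and 0.05 m and x of bead7_center in the frame of tray between -0.085 and 0.085 m and y of bead7_center in the frame of tray between -0.055 and 0.055 m and z of bead7_center in the frame of tray between 0 and 0.05 m and linear speed of tray below 0.02 m/s); the robot touches nothing.
It fails at once if the gold jar is shoved more than 25 mm or tipped over (distance of gold_jar from where it was at the start of the episode above 0.025 m or angle between gold_jar's own z axis and vertical above 0.3 rad).
It fails at once if the brown jar is shoved more than 25 mm or tipped over (distance of brown_jar from where it was at the start of the episode above 0.025 m or angle between brown_jar's own z axis and vertical above 0.3 rad).
It fails at once if the card box is shoved more than 25 mm or tipped over (distance of card_box from where it was at the start of the episode above 0.025 m or angle between card_box's own z axis and vertical above 0.3 rad).
It fails at once if the tray is rammed against the dispenser with over 40 N (contact force between tray and hopper above 40 N).
It also fails if it takes over 46 s, if anything falls off the work surface, if the arm or the gripper's body presses on something with over 40 N, if the wrist force passes 120 N, or if a joint passes its speed limit or range.

## Working session

There is one attempt and no reset: what is moved stays moved. The work goes in short steps, each a Python script; the robot and the scene stay as the last script left them, time stands still between calls to the robot, and variables do not carry over. Pictures are saved under pics/ and viewed, and the job is handed in when it is done.

```bash
ls; mkdir -p pics
python3 - <<'E'
from rig import *
import cv2, numpy as np
for n in ("scene","top"):
    p,d=camera(n); cv2.imwrite(f"pics/{n}0.png",p[:,:,::-1]); np.savez(f"{n}0.npz",p=p,d=d)
    c=camera_params(n); print(n,c)
s=sense(); print(s["time_s"],s["position"],s["tcp_rot"],s["wrist_force"])
E
```

```text
pics
scene {'K': array([[376.60366954,   0.        , 320.39011355],
       [  0.        , 376.60366954, 195.89552738],
       [  0.        ,   0.        ,   1.        ]]), 'dist': array([-0.0546107,  0.       ,  0.       ,  0.       ,  0.       ]), 'position': array([0.87368702, 0.1025206 , 0.9645951 ]), 'rotation': array([[-0.29523593,  0.9003636 , -0.31965785],
       [ 0.95541858,  0.27705369, -0.10206172],
       [-0.00333027, -0.33553934, -0.94202031]])}
top {'K': array([[451.35099917,   0.        , 331.30600436],
       [  0.        , 451.35099917, 202.70678829],
       [  0.        ,   0.        ,   1.        ]]), 'dist': array([-0.02581598,  0.        ,  0.        ,  0.        ,  0.        ]), 'position': array([0.42603453, 0.02380659, 1.2264127 ]), 'rotation': array([[-0.00186426, -0.99166227,  0.12885053],
       [-0.99997235,  0.0027763 ,  0.00689905],
       [-0.00719926, -0.12883411, -0.99164003]])}
0.1 [0.29929397 0.60445894 0.23037215] [[-7.42756896e-04 -8.96147347e-01  4.43755993e-01]
 [-1.54975260e-03  4.43756614e-01  8.96146007e-01]
 [-9.99998523e-01 -2.20933773e-05 -1.71840996e-03]] [ 0.13104479  0.22031755 -0.07312616]
```

View pics/scene0.png

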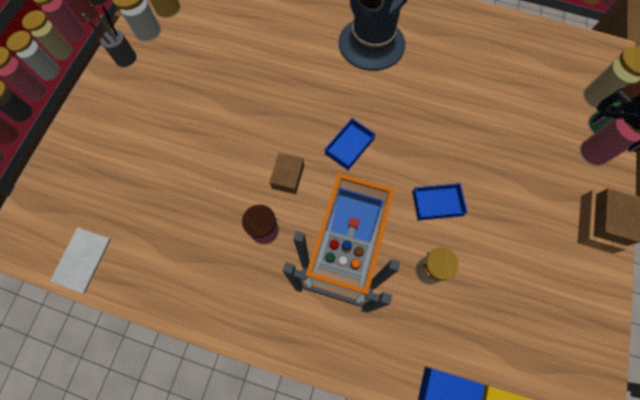

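View pics/top0.png

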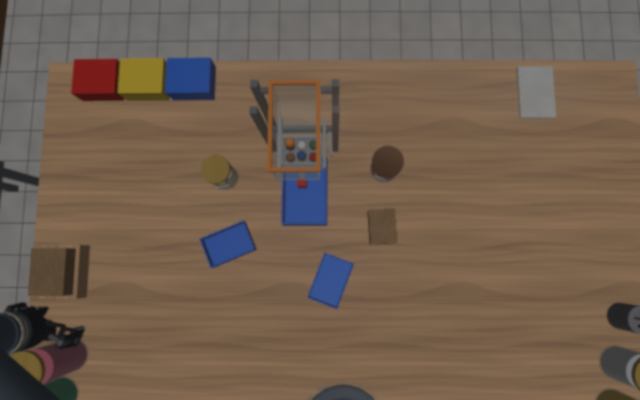

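The scene picture shows the hopper with its orange rim at about (350,235), the red handle at (353,224) and the blue tray below it. The smaller trays are at (350,144) and (440,201). In the top picture the tray's front edge is at about (305,225), the handle at (302,184), and a small tray at (330,280) lies in front. Next I'll measure these.

```bash
cat > h.py <<'E'
from rig import *
import cv2, numpy as np
def rays(n,uv):
    c=camera_params(n); u=cv2.undistortPoints(np.asarray(uv,float).reshape(-1,1,2),c["K"],c["dist"]).reshape(-1,2)
    return c["position"],np.c_[u,np.ones(len(u))]@c["rotation"].T
def onz(n,uv,z):
    o,d=rays(n,uv); return o+d*((z-o[2])/d[:,2])[:,None]
def masks(p):
    h=cv2.cvtColor(p,cv2.COLOR_RGB2HSV); H,S,V=[h[...,i].astype(int) for i in range(3)]
    return dict(orange=(H>=8)&(H<=16)&(S>190)&(V>140), red=((H<6)|(H>172))&(S>150)&(V>90), blue=(H>100)&(H<130)&(S>150)&(V>60))
def blobs(m,amin=15):
    n,l,st,ce=cv2.connectedComponentsWithStats(m.astype(np.uint8),connectivity=8)
    return [(i,st[i],ce[i],l==i) for i in range(1,n) if st[i][4]>=amin]
E
python3 - <<'E'
from h import *
np.set_printoptions(precision=4,suppress=True)
for n in ("scene","top"):
    p=np.load(n+"0.npz")["p"]; M=masks(p)
    for k in M:
        for i,st,ce,mm in blobs(M[k]):
            ys,xs=np.nonzero(mm); pts=np.c_[xs,ys]
            z={"orange":.336,"red":.118,"blue":.05}[k]
            w=onz(n,pts,z)[:,:2].astype(np.float32)
            r=cv2.minAreaRect(w)
            print(n,k,st,ce.round(1),"rect c",np.array(r[0]),"size",np.array(r[1]),round(r[2],1))
    v=cv2.resize(p[90:300,240:460] if n=="scene" else p[60:310,190:420],None,fx=2.6,fy=2.4,interpolation=cv2.INTER_CUBIC)
    cv2.imwrite(f"pics/{n}z.png",v[:,:,::-1])
E
```

```text
scene orange [ 307  174   87  120 1223] [351.5 233.9] rect c [0.7042 0.1043] size [0.1915 0.1053] 0.1
scene orange [352 259   8   8  50] [355.5 262.9] rect c [0.756  0.1253] size [0.0118 0.0117] 15.6
scene red [ 0  0  8  9 40] [2.2 2.8] rect c [ 0.2677 -1.1428] size [0.0336 0.0254] 12.6
scene red [105   0   7   8  27] [107.9   3.2] rect c [ 0.1812 -0.7941] size [0.0297 0.0115] 0.3
scene red [565   0  43  11 179] [589.6   4.3] rect c [-0.2489  0.6078] size [0.0411 0.1272] 20.5
scene red [96  6  7  9 34] [99.1  9.6] rect c [ 0.2132 -0.8068] size [0.0371 0.0131] 41.4
scene red [93 18  5  7 19] [95.5 21. ] rect c [ 0.2538 -0.7946] size [0.0202 0.013 ] 54.2
scene red [   0   23   93  152 1357] [39.5 96.7] rect c [ 0.5205 -0.8788] size [0.1824 0.5001] 89.9
scene red [350 219   9   8  52] [353.7 222.3] rect c [0.6262 0.1039] size [0.0176 0.0161] 87.8
scene red [330 240   8   8  51] [333.5 243.6] rect c [0.6879 0.0735] size [0.0163 0.016 ] 16.7
scene blue [ 326  119   48   50 1252] [349.4 143.4] rect c [0.3937 0.0337] size [0.0828 0.1284] 68.9
scene blue [ 414  184   52   35 1433] [438.8 201
[... 323 characters left out ...]
 size [0.066 0.126] 0.7
top red [  71   60   46   34 1448] [93.6 76.5] rect c [0.9037 0.6502] size [0.1139 0.0905] 89.3
top red [311 154   4   6  22] [312.6 156.5] rect c [0.6872 0.0785] size [0.0129 0.0075] 0.2
top red [298 181   8   6  41] [301.3 183.2] rect c [0.6185 0.1057] size [0.0175 0.0126] 89.8
top blue [ 166   59   45   36 1522] [187.9  75.9] rect c [0.9302 0.425 ] size [0.1213 0.1013] 89.7
top blue [ 284  171   42   53 1648] [305.6 202.2] rect c [0.5947 0.1021] size [0.1073 0.1383] 89.9
top blue [ 204  224   50   42 1219] [228.2 244. ] rect c [0.4713 0.3006] size [0.0744 0.1131] 22.9
top blue [ 311  255   40   51 1218] [330.3 280. ] rect c [0.3787 0.0348] size [0.072  0.1118] 68.8
```

View pics/scenez.png

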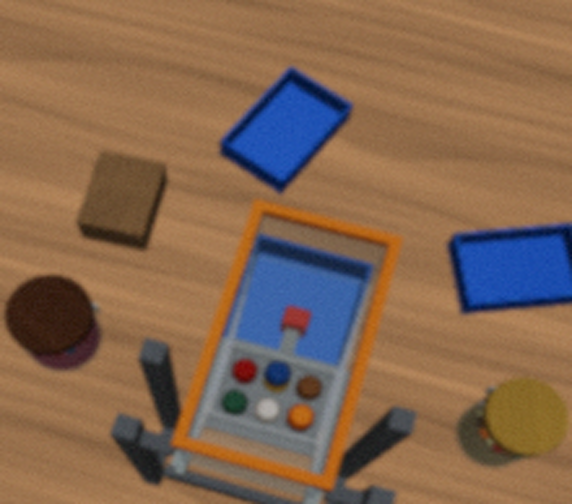

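View pics/topz.png

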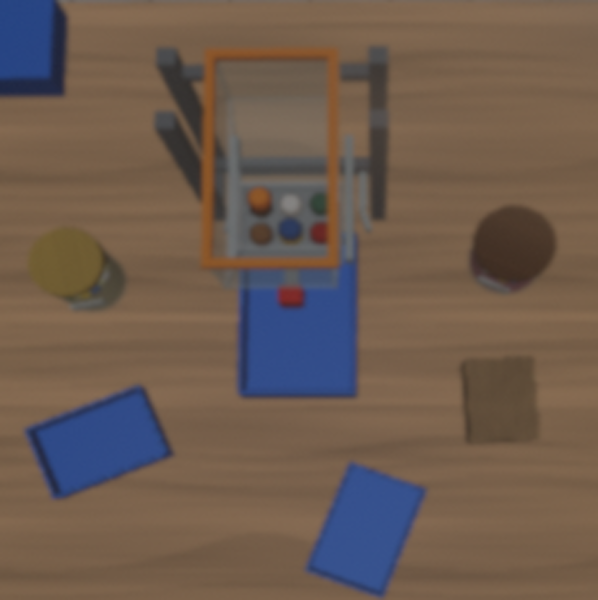

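Run:
```python
from h import *
np.set_printoptions(precision=4,suppress=True)
# tray front/side edges, sub-pixel by 50% blue crossing
for n in ("scene","top"):
    p=np.load(n+"0.npz")["p"]; d=np.load(n+"0.npz")["d"]
    m=[b for b in blobs(masks(p)["blue"]) if abs(b[2][0]-(356 if n=="scene" else 305))<4 and b[1][4]>1000][0][3]
    c=max(cv2.findContours(m.astype(np.uint8),cv2.RETR_EXTERNAL,cv2.CHAIN_APPROX_NONE)[0],key=len).reshape(-1,2)
    w=onz(n,c,.05)[:,:2]
    for nm,sel,ax in (("front",(w[:,0]<w[:,0].min()+.006)&(abs(w[:,1]-.102)<.04),1),("L",(w[:,1]>w[:,1].max()-.008)&(w[:,0]<.6)&(w[:,0]>.535),0),("R",(w[:,1]<w[:,1].min()+.008)&(w[:,0]<.6)&(w[:,0]>.535),0)):
        if sel.sum()>5:
            q=w[sel]; f=np.polyfit(q[:,ax],q[:,1-ax],1); print(n,nm,len(q),q.mean(0),"slope deg",np.degrees(f[0]))
    o=max(blobs(masks(p)["orange"]),key=lambda b:b[1][4])[3]
    w=onz(n,np.argwhere(o)[:,::-1],.336)[:,:2]; print(n,"rim",w.min(0),w.max(0))
    for side in (1,0):
        for ext in ("min","max"):
            e=w[:,1-side].min() if ext=="min" else w[:,1-side].max()
            s=abs(w[:,1-side]-e)<.007; q=w[s]; print(" ",side,ext,q.mean(0),np.degrees(np.polyfit(q[:,side],q[:,1-side],1)[0]))
```

```text
scene front 30 [0.5307 0.1016] slope deg 0.3012549726756544
scene L 24 [0.5666 0.1548] slope deg -1.962758587417324
scene R 22 [0.5651 0.0522] slope deg 3.77925605627517
scene rim [0.6084 0.0516] [0.8   0.157]
  1 min [0.612  0.1045] 0.0461702308506103
  1 max [0.7965 0.1048] -0.09677609676945861
  0 min [0.7083 0.055 ] 0.01484404176008512
  0 max [0.7098 0.1532] 0.15848347414148228
top front 30 [0.5265 0.1022] slope deg -1.0405568135440082
top L 25 [0.5679 0.1533] slope deg -1.0232224487168484
top R 25 [0.5676 0.0505] slope deg -1.0876837008450064Traceback (most recent call last):
  File "<stdin>", line 12, in <module>
ValueError: max() iterable argument is empty
```

Estimates: hopper origin is about (0.7025, 0.104) with yaw about 0. The tray's front face is at x of about 0.53 and the handle is near x 0.623. The gripper has to lean for the tray push as well, because its body would otherwise hit the handle and the bin. I'll check reachability, then move to the pre-push pose.

```bash
cat >> h.py <<'E'
np.set_printoptions(precision=4,suppress=True)
HX,HY=0.7025,0.104
def R(deg,flip=1):
    a=np.radians(deg); x=np.array([np.sin(a),0,-np.cos(a)]); z=np.array([0,flip*1.,0]); return np.c_[x,np.cross(z,x),z]
def st(t=""):
    s=sense(); print(t,"t",round(s["time_s"],2),"p",s["position"],"F",s["wrist_force"].round(1) if hasattr(s["wrist_force"],"round") else s["wrist_force"],"gap",round(s["finger_gap"],4)); return s
E
python3 - <<'E'
from h import *
for f in (1,-1):
  for a in (35,42):
    for P in [(.455,HY,.13),(.495,HY,.13),(.495,HY,.022),(.60,HY,.022),(.45,HY,.16),(.575,HY,.16),(.635,HY,.086),(.55,HY,.086)]:
        q=inverse_kinematics(P,R(a,f)); print(f,a,P,None if q is None else np.array(q).round(2))
E
```

```text
1 35 (0.455, 0.104, 0.13) None
1 35 (0.495, 0.104, 0.13) [ 0.44  0.32 -0.99  2.39  1.64  0.52 -0.36]
1 35 (0.495, 0.104, 0.022) None
1 35 (0.6, 0.104, 0.022) [ 0.55  0.94 -1.18  2.23  1.96  0.98 -0.31]
1 35 (0.45, 0.104, 0.16) None
1 35 (0.575, 0.104, 0.16) [-0.31  0.22 -0.05  2.25  1.2   0.23  0.08]
1 35 (0.635, 0.104, 0.086) [ 0.33  0.57 -0.8   2.14  1.72  0.56 -0.25]
1 35 (0.55, 0.104, 0.086) [-0.28  0.35 -0.11  2.35  2.06  0.29 -0.81]
1 42 (0.455, 0.104, 0.13) None
1 42 (0.495, 0.104, 0.13) None
1 42 (0.495, 0.104, 0.022) None
1 42 (0.6, 0.104, 0.022) [ 0.54  0.99 -1.19  2.29  2.17  1.1  -0.45]
1 42 (0.45, 0.104, 0.16) None
1 42 (0.575, 0.104, 0.16) [-0.21  0.24 -0.19  2.32  1.93  0.32 -0.65]
1 42 (0.635, 0.104, 0.086) [ 0.56  0.82 -1.18  2.2   1.99  0.92 -0.34]
1 42 (0.55, 0.104, 0.086) [-0.19  0.39 -0.26  2.42  2.33  0.5  -1.08]
-1 35 (0.455, 0.104, 0.13) None
-1 35 (0.495, 0.104, 0.13) [-0.56  0.17  0.14  2.44  1.74  0.22  2.6 ]
-1 35 (0.495, 0.104, 0.022) None
-1 35 (0.6, 0.104, 0.022) [-0.14  0.55 -0.24  2.26  2.27  0.39  2.19]
-1 35 (0.45, 0.104, 0.16) None
-1 35 (0.575, 0.104, 0.16) None
-1 35 (0.635, 0.104, 0.086) [-0.23  0.44 -0.09  2.17  1.84  0.22  2.62]
-1 35 (0.55, 0.104, 0.086) [-0.49  0.35  0.13  2.36  2.26  0.22  2.12]
-1 42 (0.455, 0.104, 0.13) None
-1 42 (0.495, 0.104, 0.13) None
-1 42 (0.495, 0.104, 0.022) None
-1 42 (0.6, 0.104, 0.022) [ 0.14  0.66 -0.61  2.31  2.31  0.72  2.25]
-1 42 (0.45, 0.104, 0.16) None
-1 42 (0.575, 0.104, 0.16) [-0.5   0.23  0.14  2.34  2.05  0.25  2.35]
-1 42 (0.635, 0.104, 0.086) [-0.14  0.46 -0.24  2.24  2.27  0.41  2.21]
-1 42 (0.55, 0.104, 0.086) [-0.04  0.41 -0.42  2.41  2.25  0.54  2.16]
```

Run:
```python
from h import *
for f in (1,-1):
  for a in (0,10,20,25,30,35):
    r=[]
    for z in (.022,.03,.10,.16):
      xs=[x for x in np.arange(.44,.62,.01) if inverse_kinematics((x,HY,z),R(a,f)) is not None]
      r.append((round(min(xs),3),len(xs)) if xs else None)
    print(f,a,r)
for f in (1,-1):
  for P,a in [((.48,HY,.13),10),((.50,HY,.025),12),((.60,HY,.025),32)]:
    q=inverse_kinematics(P,R(a,f)); print(f,P,a,q)
```

```text
1 0 [(np.float64(0.44), 18), (np.float64(0.44), 18), (np.float64(0.44), 18), (np.float64(0.44), 18)]
1 10 [(np.float64(0.44), 18), (np.float64(0.44), 18), (np.float64(0.44), 18), (np.float64(0.44), 18)]
1 20 [(np.float64(0.44), 18), (np.float64(0.44), 18), (np.float64(0.44), 18), (np.float64(0.44), 18)]
1 25 [(np.float64(0.47), 15), (np.float64(0.46), 16), (np.float64(0.45), 17), (np.float64(0.44), 18)]
1 30 [(np.float64(0.49), 13), (np.float64(0.49), 13), (np.float64(0.48), 14), (np.float64(0.44), 18)]
1 35 [(np.float64(0.52), 10), (np.float64(0.52), 10), (np.float64(0.5), 12), (np.float64(0.48), 14)]
-1 0 [(np.float64(0.44), 18), (np.float64(0.44), 18), (np.float64(0.44), 18), (np.float64(0.44), 18)]
-1 10 [(np.float64(0.44), 18), (np.float64(0.44), 18), (np.float64(0.44), 18), (np.float64(0.44), 18)]
-1 20 [(np.float64(0.57), 5), (np.float64(0.56), 6), (np.float64(0.44), 18), (np.float64(0.44), 18)]
-1 25 [(np.float64(0.47), 7), (np.float64(0.47), 5), (np.float64(0.51), 11), (np.float64(0.44), 18)]
-1 30 [(np.float64(0.5), 12), (np.float64(0.5), 12), None, (np.float64(0.47), 15)]
-1 35 [(np.float64(0.52), 10), (np.float64(0.52), 10), (np.float64(0.5), 12), None]
1 (0.48, 0.104, 0.13) 10 [-0.4584  0.2247  0.1413  2.1872  0.0443  0.5667  1.2121]
1 (0.5, 0.104, 0.025) 12 [-0.3533  0.4362  0.0307  2.2344  0.1975  0.2777  1.0592]
1 (0.6, 0.104, 0.025) 32 [ 0.4405  0.7726 -0.9916  2.202   1.8564  0.7571 -0.3203]
-1 (0.48, 0.104, 0.13) 10 [-0.8642  0.253   0.6195  2.2074 -0.1859  0.5651 -1.694 ]
-1 (0.5, 0.104, 0.025) 12 [-0.6145  0.4564  0.3524  2.2488 -0.3342  0.2745 -1.5682]
-1 (0.6, 0.104, 0.025) 32 [-0.284   0.5216 -0.0511  2.2408  2.2433  0.2485  2.1858]
```

Run:
```python
from h import *
movep((.498,HY,.15),R(30)); s=st("pre"); print(np.array(s["joint_pos"]))
for P in [(.498,HY,.024),(.60,HY,.024)]: print(inverse_kinematics(P,R(30)))
command_gripper(.055,40); st("grip")
p,d=camera("top"); cv2.imwrite("pics/top1.png",p[40:310,150:450,::-1].repeat(2,0).repeat(2,1))
```

```text
pre t 2.06 p [0.4987 0.1052 0.1505] F [ 0.6 -0.1  0.5] gap 0.0854
[-0.6777  0.1333  0.2908  2.3677  0.7894  0.2213  0.4354]
[-0.1827  0.4512 -0.266   2.4252  2.1713  0.3764 -0.9506]
[-0.2485  0.521  -0.0872  2.2182  2.0347  0.2217 -0.7359]
grip t 2.47 p [0.498  0.1042 0.15  ] F [0.9 0.3 0.4] gap 0.055
```

View pics/top1.png

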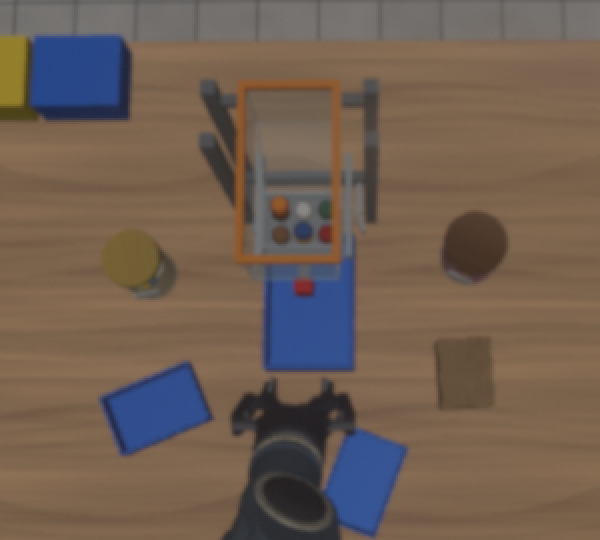

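The view shows the fingers at about (295,390), just in front of the tray's front edge at (310,370) and clear of the small tray. I'll descend and push slowly.

Run:
```python
from h import *
try: print(move_l((.502,HY,.026),R(30),feed=.08,until_force=10))
except Unreachable as e: print("unreach",e)
s=st("down"); print(np.array(s["joint_pos"]))
```

```text
unreach the arm cannot follow that straight line within its joint ranges
down t 2.52 p [0.498  0.1041 0.15  ] F [-0.8 -0.5 -0.3] gap 0.0546
[-0.6772  0.1329  0.2915  2.3692  0.7894  0.2215  0.4355]
```

Run:
```python
from h import *
for a in (26,30,33):
  for z in (.15,.12,.10,.08,.06,.04,.026):
    for x in (.500,.51):
      q=inverse_kinematics((x,HY,z),R(a)); print(a,z,x,q)
```

```text
26 0.15 0.5 [-0.5419  0.1448  0.1687  2.3143  0.4989  0.2941  0.74  ]
26 0.15 0.51 [-0.5299  0.1601  0.1676  2.2951  0.4747  0.2936  0.7722]
26 0.12 0.5 [-0.5075  0.2057  0.1345  2.3401  0.6728  0.2204  0.5577]
26 0.12 0.51 [-0.4781  0.2195  0.1131  2.3194  0.6563  0.2239  0.5831]
26 0.1 0.5 [-0.3465  0.2508 -0.0466  2.3475  0.9885  0.2145  0.2423]
26 0.1 0.51 [-0.337   0.2634 -0.0467  2.3276  0.9571  0.2149  0.2832]
26 0.08 0.5 [-0.1781  0.3052 -0.2405  2.3523  1.3106  0.2486 -0.0723]
26 0.08 0.51 [-0.2647  0.3098 -0.1306  2.3373  1.2438  0.2148 -0.0023]
26 0.06 0.5 [-0.1552  0.3541 -0.2698  2.3628  1.5431  0.2596 -0.3038]
26 0.06 0.51 [-0.1404  0.3654 -0.277   2.342   1.5113  0.2611 -0.2601]
26 0.04 0.5 [-0.147   0.4035 -0.2819  2.372   1.7496  0.2787 -0.5094]
26 0.04 0.51 [-0.1801  0.4083 -0.2325  2.3536  1.7313  0.2559 -0.4847]
26 0.026 0.5 [-0.2188  0.4308 -0.1985  2.3814  1.9232  0.263  -0.6919]
26 0.026 0.51 [-0.2547  0.4359 -0.1452  2.3632  1.9222  0.2364 -0.6854]
30 0.15 0.5 [-0.6687  0.136   0.2853  2.3652  0.7847  0.2211  0.4419]
30 0.15 0.51 [-0.6296  0.1513  0.2562  2.34
[... 1107 characters left out ...]
 0.22   -0.0894  2.3886  1.5876  0.2398 -0.3639]
33 0.1 0.5 [-0.2597  0.2593 -0.1834  2.4186  1.8159  0.2815 -0.6036]
33 0.1 0.51 [-0.2081  0.2742 -0.2298  2.3966  1.788   0.2888 -0.5605]
33 0.08 0.5 [-0.3066  0.3066 -0.1322  2.4339  2.0292  0.296  -0.825 ]
33 0.08 0.51 [-0.264   0.319  -0.1685  2.4121  1.9966  0.2987 -0.7774]
33 0.06 0.5 [-0.2647  0.3613 -0.1823  2.4421  2.1569  0.3466 -0.9528]
33 0.06 0.51 [-0.252   0.3706 -0.1844  2.4218  2.1426  0.3386 -0.9255]
33 0.04 0.5 [-0.207   0.4204 -0.2515  2.4472  2.2318  0.41   -1.0228]
33 0.04 0.51 [-0.2037  0.4274 -0.2426  2.4272  2.2253  0.3975 -1.0038]
33 0.026 0.5 None
33 0.026 0.51 [-0.1738  0.4685 -0.2791  2.4298  2.2683  0.4404 -1.0421]
```

Run:
```python
from h import *
movep((.502,HY,.12),R(30)); movep((.502,HY,.095),R(30)); 
movep((.502,HY,.075),R(30)); st()
try: print(move_l((.502,HY,.028),R(30),feed=.08,until_force=10))
except Unreachable as e: print("unreach",e)
s=st("down"); print(np.array(s["joint_pos"]))
for x in (.53,.56,.59,.61): print(inverse_kinematics((x,HY,.028),R(30)))
```

```text
t 3.79 p [0.5023 0.104  0.0755] F [-0.5 -0.6  0.7] gap 0.0551
False
down t 4.53 p [0.5025 0.1039 0.0287] F [-0.2  1.   0.9] gap 0.0553
[-0.1508  0.4457 -0.2982  2.4136  2.1183  0.3756 -0.8883]
[-0.1615  0.4647 -0.255   2.3582  2.0895  0.3368 -0.8308]
[-0.1808  0.485  -0.2032  2.2975  2.0464  0.2937 -0.7635]
[-0.2059  0.5069 -0.1474  2.236   1.9874  0.2494 -0.686 ]
[-0.2163  0.5231 -0.1191  2.1939  1.9261  0.224  -0.6136]
```

Run:
```python
from h import *
try: print(move_l((.612,HY,.028),R(30),feed=.04,until_force=12))
except Unreachable as e: print("unreach",e)
s=st("push"); print(np.array(s["joint_pos"]))
p,d=camera("scene"); cv2.imwrite("pics/scene2.png",cv2.resize(p[90:310,240:460],None,fx=2.6,fy=2.6,interpolation=cv2.INTER_CUBIC)[:,:,::-1]); st()
```

```text
True
push t 6.63 p [0.5969 0.1038 0.0269] F [ 0.1 -0.1 -0.5] gap 0.0553
[-0.1971  0.5152 -0.1512  2.2192  1.9496  0.2438 -0.6412]
 t 6.68 p [0.5969 0.1037 0.0269] F [ 0.7 -0.  -0.6] gap 0.0548
```

View pics/scene2.png

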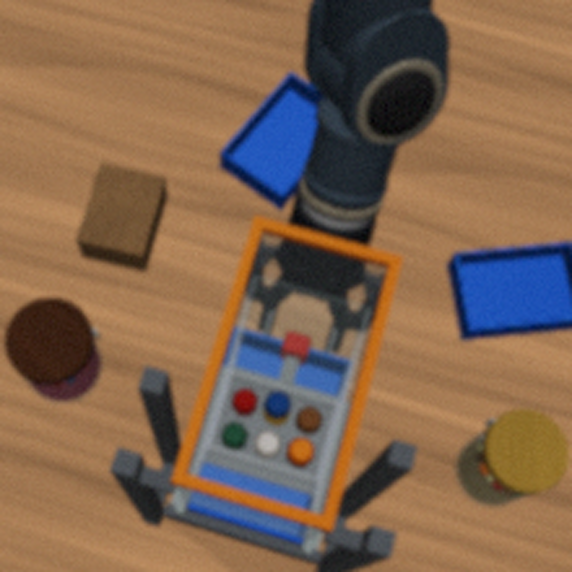

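The tray is under the hopper. The grey bar near (250,520) shows the tray's rear against the backstop. I'll confirm with a second gentle nudge and measure the front wall.

Run:
```python
from h import *
print(move_l((.612,HY,.028),R(30),feed=.03,until_force=15)); st("push2")
sleep(.2); st()
p,d=camera("scene"); m=masks(p)["blue"]
for i,s_,ce,mm in blobs(m,15):
    if 320<ce[0]<400 and 200<ce[1]<310:
        w=onz("scene",np.argwhere(mm)[:,::-1],.05); print(ce,s_[4],"x",w[:,0].min(),w[:,0].max(),"y",w[:,1].min(),w[:,1].max())
        if ce[1]<240:
            ys=np.linspace(.07,.135,8); print([w[abs(w[:,1]-y)<.006,0].min().round(4) for y in ys])
r=[b for b in blobs(masks(p)["red"]) if 345<b[2][0]<362 and 210<b[2][1]<235]
for b in r: w=onz("scene",np.argwhere(b[3])[:,::-1],.118); print("handle",w.min(0),w.max(0),w.mean(0))
```

```text
True
push2 t 6.97 p [0.5968 0.1038 0.0254] F [0.4 0.5 0.4] gap 0.0551
 t 7.17 p [0.5967 0.1038 0.0253] F [ 0.  -0.9 -0.5] gap 0.0551
[339.741  226.8849] 139 x 0.6089453434775756 0.6407490728486209 y 0.055648694198340794 0.09340369769642867Traceback (most recent call last):
  File "<stdin>", line 9, in <module>
    return umr_minimum(a, axis, None, out, keepdims, initial, where)
ValueError: zero-size array to reduction operation minimum which has no identity
```

TCP stopped at the same x (0.5968) on both pushes, so the tray is home. Next I'll back off and line up on the handle.

Run:
```python
from h import *
move_l((.56,HY,.03),R(30),feed=.12)
try: move_l((.555,HY,.10),R(35),feed=.15)
except Unreachable as e: print("A",e); movep((.555,HY,.10),R(35))
st("up")
try: move_l((.572,HY,.155),R(40),feed=.15)
except Unreachable as e: print("B",e); movep((.572,HY,.155),R(40))
s=st("pre"); print(np.array(s["joint_pos"]))
for n in ("scene","top"):
    p,d=camera(n); sl=(slice(90,310),slice(240,460)) if n=="scene" else (slice(60,280),slice(190,410))
    cv2.imwrite(f"pics/{n}3.png",cv2.resize(p[sl],None,fx=2.6,fy=2.6,interpolation=cv2.INTER_CUBIC)[:,:,::-1])
    for z,k in ((.118,"red"),(.05,"blue")):
      for i,s_,ce,mm in blobs(masks(p)[k],8):
        if 290<ce[0]<400 and 80<ce[1]<310:
          w=onz(n,np.argwhere(mm)[:,::-1],z); print(n,k,ce.round(1),s_[4],w.min(0)[:2],w.max(0)[:2],w.mean(0)[:2])
```

```text
up t 8.29 p [0.5554 0.1041 0.1   ] F [ 0.2 -0.1  0.5] gap 0.0548
pre t 8.82 p [0.5717 0.1039 0.1544] F [-0.   0.3 -0.4] gap 0.055
[-0.2394  0.2385 -0.1561  2.3129  1.818   0.2851 -0.5401]
scene red [353.6 221.9] 64 [0.6164 0.0938] [0.6341 0.1136] [0.6252 0.1037]
scene red [333.6 243.7] 53 [0.6791 0.0649] [0.6967 0.0828] [0.6882 0.074 ]
scene blue [345.  140.2] 774 [ 0.3223 -0.0226] [0.4572 0.0589] [0.3893 0.0199]
scene blue [351.2 159.1] 82 [0.4197 0.0413] [0.4605 0.0627] [0.4393 0.0514]
scene blue [339.5 226.8] 143 [0.6101 0.0549] [0.6405 0.0934] [0.6278 0.0734]
scene blue [362.4 227.1] 8 [0.61   0.1227] [0.6135 0.1354] [0.6118 0.1285]
scene blue [363.1 234.3] 134 [0.6108 0.1149] [0.6404 0.1526] [0.6289 0.1351]
scene blue [346.5 245. ] 56 [0.6572 0.0933] [0.6772 0.1125] [0.6672 0.1029]
scene blue [337.7 276.3] 143 [0.7425 0.0547] [0.7512 0.1522] [0.747  0.1035]
scene blue [334.4 291. ] 134 [0.7787 0.0525] [0.7858 0.157 ] [0.7823 0.1059]
top red [312.6 156.5] 22 [0.6808 0.0747] [0.6936 0.0823] [0.6872 0.0782]
top red [301.4 183.3] 43 [0.6122 0.097 ] [0.6249 0.1145] [0.619  0.1059]
top blue [306.8 186.7] 452 [0.6048 0.0486] [0.6638 0.1568] [0.6218 0.0965]
top blue [331.8 278.8] 1142 [ 0.3152 -0.016 ] [0.4423 0.0743] [0.3815 0.031 ]
```

View pics/scene3.png

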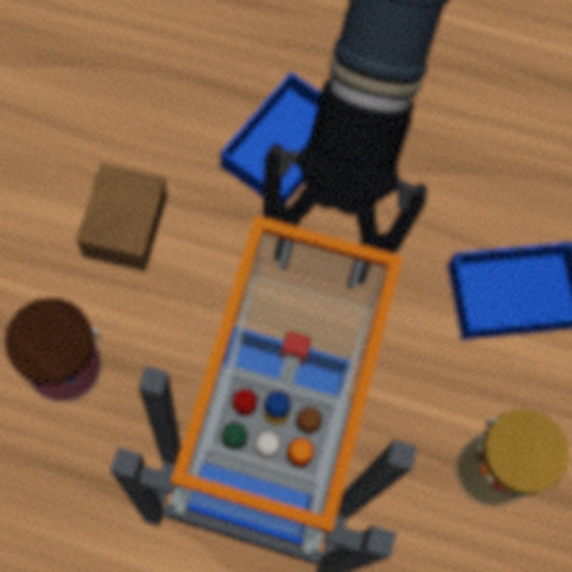

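View pics/top3.png

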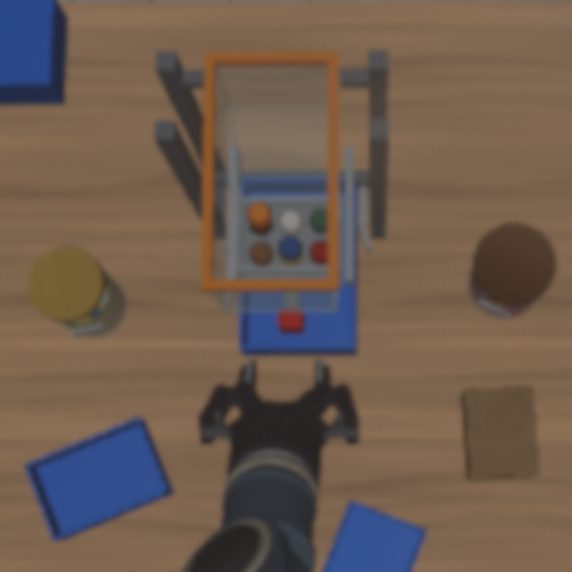

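Tray is home: the rear wall is at x of about 0.785, against the backstop. The handle, at pixel (353.6,222) in the scene view, is at about (0.6245, 0.104), and the fingers straddle its line. I'll approach and grasp.

Run:
```python
from h import *
try: print(move_l((.635,HY,.086),R(40),feed=.12,until_force=8))
except Unreachable as e: print("A",e); raise
s=st("at"); print(np.array(s["joint_pos"]))
command_gripper(.0,50); st("grip")
print([inverse_kinematics((x,HY,.086),R(40)) for x in (.60,.55)])
p,d=camera("scene"); cv2.imwrite("pics/scene4.png",cv2.resize(p[90:310,240:460],None,fx=2.6,fy=2.6,interpolation=cv2.INTER_CUBIC)[:,:,::-1])
```

```text
False
at t 9.85 p [0.6347 0.1041 0.0862] F [ 0.  -0.9  0. ] gap 0.0554
[-0.1144  0.4593 -0.2566  2.2192  2.1551  0.3709 -0.8126]
grip t 10.22 p [0.6349 0.1037 0.0869] F [-5.2 -1.9  5.9] gap 0.0236
[array([-0.1018,  0.4293, -0.299 ,  2.2908,  2.1851,  0.4125, -0.8691]), array([-0.0939,  0.3864, -0.3562,  2.3916,  2.2087,  0.4701, -0.9423])]
```

View pics/scene4.png

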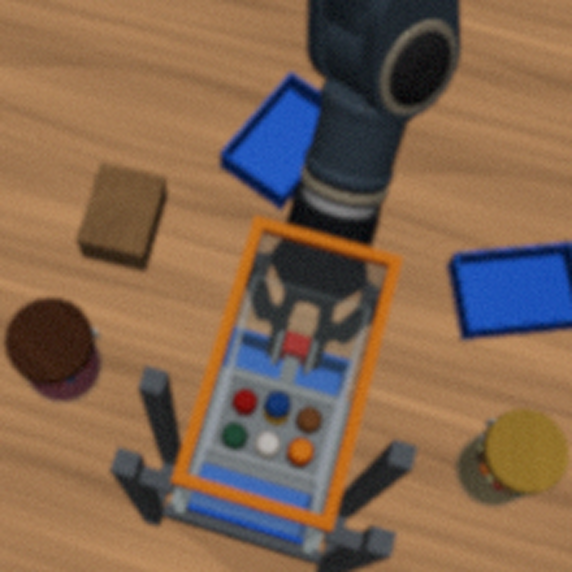

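The jaws hold the handle at (297,345), with a 23.6 mm gap. Pulling it open.

Run:
```python
from h import *
z=sense()["position"][2]
print(move_l((.549,HY,z),R(40),feed=.07,until_force=28)); st("open"); sleep(.6); st("wait")
p,d=camera("scene"); cv2.imwrite("pics/scene5.png",cv2.resize(p[90:310,240:460],None,fx=2.6,fy=2.6,interpolation=cv2.INTER_CUBIC)[:,:,::-1])
```

```text
True
open t 11.22 p [0.5644 0.1034 0.087 ] F [0.7 0.2 1.2] gap 0.0232
wait t 11.82 p [0.5644 0.1034 0.087 ] F [-3.4  0.5  6.2] gap 0.023
```

View pics/scene5.png

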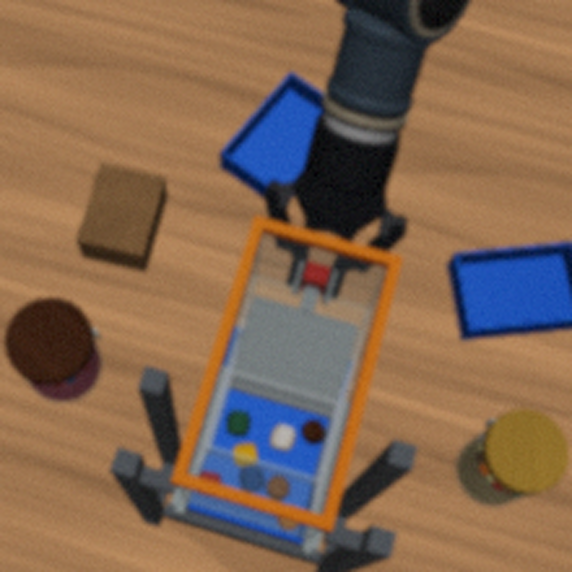

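All eight beads show in the tray: green, white, dark, yellow, red, blue, brown and orange, around (240-315, 420-520). I'll pull once more to confirm the gate is at its stop.

Run:
```python
from h import *
z=sense()["position"][2]
print(move_l((.549,HY,z),R(40),feed=.05,until_force=28)); st("open2"); sleep(.3)
p,d=camera("scene"); st()
for i,s_,ce,mm in blobs(masks(p)["red"],8):
    if 330<ce[0]<380 and 180<ce[1]<230:
        w=onz("scene",np.argwhere(mm)[:,::-1],.118); print(ce,s_[4],w.min(0)[:2],w.max(0)[:2],w.mean(0)[:2])
cv2.imwrite("pics/scene6.png",cv2.resize(p[200:310,290:400],None,fx=5,fy=5,interpolation=cv2.INTER_CUBIC)[:,:,::-1])
```

```text
True
open2 t 12.08 p [0.5644 0.1034 0.087 ] F [ 3.  -0.2 -1.1] gap 0.023
 t 12.43 p [0.5644 0.1034 0.087 ] F [ 5.2  0.1 -4. ] gap 0.0233
[361.3731 194.9701] 67 [0.5459 0.093 ] [0.5651 0.1143] [0.5554 0.1037]
```

View pics/scene6.png

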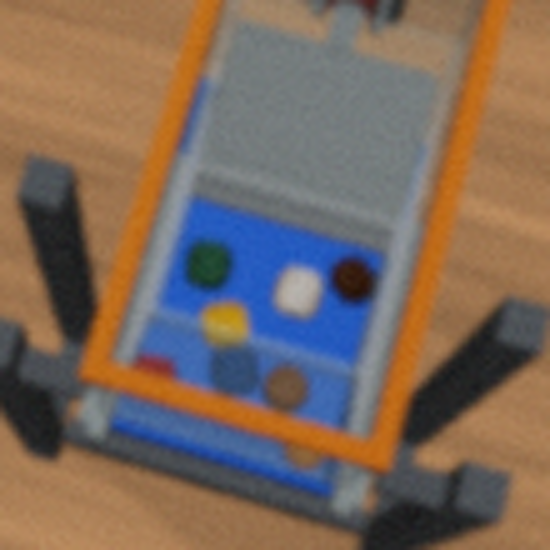

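The second pull moved nothing, so the gate is at its stop, and eight beads are settled in the tray. Pushing it shut.

Run:
```python
from h import *
command_gripper(0,90)
z=sense()["position"][2]
print(move_l((.655,HY,z),R(40),feed=.07,until_force=32)); st("shut")
print(move_l((.655,HY,z),R(40),feed=.04,until_force=32)); st("shut2"); sleep(.3)
p,d=camera("scene"); st()
for i,s_,ce,mm in blobs(masks(p)["red"],8):
    if 340<ce[0]<380 and 180<ce[1]<230:
        w=onz("scene",np.argwhere(mm)[:,::-1],.118); print(ce,s_[4],w.min(0)[:2],w.max(0)[:2],w.mean(0)[:2])
```

```text
True
shut t 13.68 p [0.6393 0.1036 0.087 ] F [-4.8  0.2  6.6] gap 0.0228
True
shut2 t 13.89 p [0.6393 0.1037 0.087 ] F [-2.7 -0.1  5.1] gap 0.023
 t 14.24 p [0.6393 0.1037 0.087 ] F [-4.2 -0.4  6. ] gap 0.0226
[353.0492 223.9672] 61 [0.6218 0.0942] [0.6387 0.1139] [0.6303 0.1038]
```

The gate travelled 74.9 mm, its full stroke, so it is shut. Releasing, retreating and checking.

Run:
```python
from h import *
command_gripper(.055); st("rel")
try: move_l((.572,HY,.155),R(40),feed=.12)
except Unreachable as e: print(e); move_l((.60,HY,.125),R(40),feed=.12)
s=st("back"); sleep(.3)
for n in ("scene","top"):
    p,d=camera(n); sl=(slice(90,310),slice(240,460)) if n=="scene" else (slice(60,280),slice(190,410))
    cv2.imwrite(f"pics/{n}7.png",cv2.resize(p[sl],None,fx=2.6,fy=2.6,interpolation=cv2.INTER_CUBIC)[:,:,::-1])
    for z,k in ((.118,"red"),(.05,"blue")):
      for i,s_,ce,mm in blobs(masks(p)[k],8):
        if 290<ce[0]<400 and 170<ce[1]<310:
          w=onz(n,np.argwhere(mm)[:,::-1],z); print(n,k,ce.round(1),s_[4],w.min(0)[:2],w.max(0)[:2],w.mean(0)[:2])
```

```text
rel t 14.65 p [0.6394 0.1036 0.0861] F [-0.2 -0.2  0.4] gap 0.0555
back t 15.6 p [0.5721 0.1041 0.155 ] F [-0.3  0.1 -0.5] gap 0.0549
scene red [353.  223.9] 59 [0.6218 0.0942] [0.6383 0.1133] [0.6301 0.1037]
scene red [320.2 272.8] 8 [0.7589 0.0589] [0.7616 0.0709] [0.7603 0.0642]
scene blue [340.7 220.6] 15 [0.6092 0.0569] [0.6137 0.0856] [0.6114 0.0718]
scene blue [339.  228.4] 146 [0.6157 0.0549] [0.6447 0.0934] [0.6322 0.0735]
scene blue [362.3 234.9] 159 [0.61   0.1145] [0.645  0.1526] [0.631  0.1335]
scene blue [368.3 229. ] 9 [0.6101 0.1378] [0.6148 0.1511] [0.6121 0.144 ]
scene blue [353.6 282.2] 11 [0.7476 0.1372] [0.7507 0.1522] [0.7491 0.144 ]
scene blue [333.8 290.8] 132 [0.7784 0.0525] [0.7858 0.157 ] [0.7823 0.1044]
top red [301.4 182.3] 27 [0.6173 0.097 ] [0.6249 0.1145] [0.6215 0.106 ]
top blue [306.6 186.8] 470 [0.6048 0.0512] [0.6638 0.1568] [0.6216 0.0971]
top blue [331.8 278.7] 1142 [ 0.3152 -0.016 ] [0.4423 0.0743] [0.3816 0.031 ]
```

View pics/scene7.png

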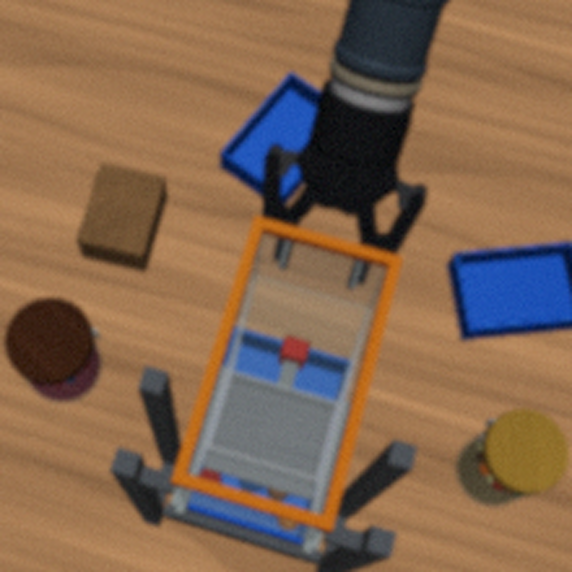

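View pics/top7.png

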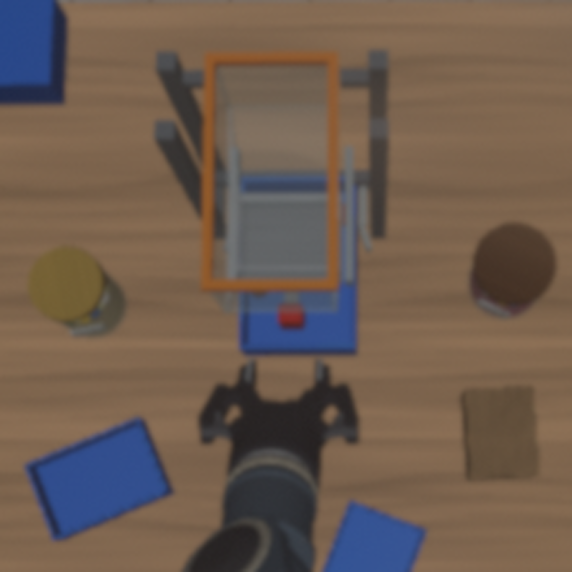

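The gate is shut: the handle, at (294,350), is about 5 mm further in than at the start. The tray's edges are unchanged, the bystanders are in place and the gripper is clear. Handing in.

Run:
```python
from h import *
finish_job(); st()
```

```text
the job is handed in; nothing more can be done
the job is handed in; nothing more can be done
```

I handed the job in at about 16 s of the 46 s allowed. The tray is against its backstop, all eight beads dropped into it, and the gate is fully shut.

- **Tray:** I pushed it with a leaned gripper at 0.04 m/s, stopping on a 12 N force change. A second nudge stopped at the same spot. Its edges were the same after the gate was shut, with the rear wall at about x 0.786 and the backstop at about 0.784.
- **Gate:** I pulled it until it stopped, and a second pull moved it no further. Closing took 74.9 mm, the full stroke, and a second push moved it no further. The handle ended about 5 mm further in than it started, so the gate was slightly ajar at the start.
- **Beads:** all eight were visible and settled in the tray while the gate was open. The closed gate now hides most of them, so I could not count all eight again.
- **Bystanders:** both jars and the box look unmoved in the last pictures. The gripper was clear of everything at hand-in.

**Disagreements:** one straight-line descent was refused as unreachable before anything moved, so I came down in short steps instead. My position estimates from the two cameras differ by up to about 5 mm for the tray and handle. I therefore relied on where the force stops occurred rather than on absolute positions.

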